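# Set the angle gauge on the humped stud and hold it as a drilling guide

## Task

Take the angle gauge by its black grip, set its base on the rounded hump of the pine stud, centred on it and lying along the stud, and rock it there until the red needle settles on the green mark. Finish holding it in that position as a drilling guide, needle still, base bearing lightly on the hump; do not lean hard on the stud and leave everything else on the bench where it is.

Things in the scene. Friction and masses are not known exactly. Their poses are not given: they have to be found in the camera images.
- gauge_grip (a point): Centre of the black rubber grip on top of the loose angle gauge, 121 mm above its underside. Grip: 50 (gauge x) x 16 (gauge y) x 34 mm high, top 138 above the underside; pinch it across gauge y, from above. Gauge axes: x along its base bar, y square to the dial faces, z up. It starts upright on the table; 0.3 to 0.5 kg.
- gauge_foot (a point): Centre of the flat underside of the gauge's base bar, 121 mm straight below gauge_grip; same axes.
- needle (a joint): Red needle's angle in the gauge, rad. It hangs like a pendulum from a pivot 87 mm above the underside and swings for about a second after a movement. 0 with the gauge upright; positive = tip towards gauge -x. Turning the gauge by t about its +y axis makes it settle at -t. Nothing can touch it.
- mark (a joint): Angle of the green mark on the dial about the same pivot, rad, same sign as the needle. Set before the start (0.12 to 0.28), it stays as it is. The needle is on the mark when the two values agree.
- needle_tip (a point): Lower end of the red needle (4 mm wide), 52 mm below the pivot. Seen on both faces of the dial.
- mark_tip (a point): Inner end of the green mark (a tab 7 mm wide, 12 mm long), 52 mm from the pivot; the needle's tip meets it when on the mark. Seen on both faces.
- crown_top (a point): Top of the rounded hump on the pine stud, 70 mm above the table. The hump is a smooth half-round of radius 35 whose axis runs along this point's y, 35 below it, 45 long. Axes: x along the stud, y across, z up. The stud is fixed to the table: 200 long, 45 wide, 45 high on the -x side of the hump, 38 on the +x side.
- gauge: The whole gauge: aluminium base bar 120 (x) x 36 (y) x 14 mm high; on it an upright blue dial plate 104 wide, 8 thick, white on both faces (needle and mark reach 8 from its mid-plane), from 14 to 106 above the underside; the black grip on top. Origin and axes as gauge_foot.
- crown: The rounded hump of the stud; origin on the table 70 mm straight below crown_top, same axes; fixed.
- drill: Bystander, loose: cordless drill standing on its black battery foot, teal, about 230 long, 200 high (mm); origin at the underside near the middle.
- tumbler: Bystander, loose: sand-coloured ribbed coffee tumbler, 80 across, 118 high (mm); origin at the underside near the middle.
- power_strip: Bystander, loose: white four-way power strip with orange switches, 250 x 55 x 40 (mm); origin at the underside near the middle.
- screwdriver: Bystander, loose: purple-handled screwdriver lying down, 240 long (mm); origin at the underside.
- junction_box: Bystander, loose: white square junction box, 80 x 80 x 40 (mm); origin at the underside near the middle.
- joist_offcut: Bystander, loose: plain pale joist offcut, 95 x 150 x 47 (mm); origin at the underside near the middle.

How it is judged (in metres and radians):
On the way, in this order (a step that is already met when the one before it is completed fails the run):
1. the gauge is lifted off the table in the gripper (height (world z) of gauge_foot above 0.025 m and contact force between gauge and the fingers above 2 N), for 0.1 s.
2. the gauge bears on the hump, centred (contact force between gauge and crown above 0.5 N and x of gauge_foot in the frame of crown_top between -0.022 and 0.022 m and y of gauge_foot in the frame of crown_top between -0.015 and 0.015 m and contact force between gauge and the fingers above 2 N), for 0.2 s.
At the end, for the whole second after the job is handed in: Gauge gripped, its base on the hump with 0.5 to 25 N, its foot centre within 22 mm of the hump top along the stud and 15 mm across, along the stud within 0.2 rad, sideways lean under 0.12 rad, needle still (under 0.25 rad/s) and within 0.06 rad of the green mark (all of step 2 and contact force between gauge and crown below 25 N and angle between the z axis of needle_tip and the z axis of mark_tip, either way round below 0.06 rad and velocity of joint needle between -0.25 and 0.25 rad/s and angle between the y axis of gauge_foot and the y axis of crown_top, either way round below 0.2 rad and angle between gauge_foot's own y axis and vertical between 1.4508 and 1.6908 rad and height (world z) of gauge_foot above 0.055 m); the arm keeps its last pose, push and grip.
It fails at once if the gauge is pressed on the hump with more than 60 N (contact force between gauge and crown above 60 N).
It fails at once if a bystander (drill, tumbler, power strip, screwdriver, junction box or joist offcut) is displaced by more than 30 mm (distance of any of drill, tumbler, power_strip, screwdriver, junction_box, joist_offcut from where it was at the start of the episode above 0.03 m).
It also fails if it takes over 42 s, if anything falls off the work surface, if the arm or the gripper's body presses on something with over 40 N, if the wrist force passes 120 N, or if a joint passes its speed limit or range.

## Robot

A 6-joint arm with a two-finger parallel gripper is mounted at the origin on the work surface. World frame = base frame: x ahead of the robot, y to its left, z up, the work surface at z = 0. Lengths are in mm, angles in degrees, forces in N, time in s.
With the tool pointing down it reaches from about 300 to 850 mm from the base axis. Payload 4.2 kg.
Tool frame: the origin (TCP) lies on the centre line of the jaws, within the pads' length; the fingertips stand 14 mm ahead of it and the grasp point (between the pads) lies 5 mm behind it (env.finger_overhang is the z of the fingertips in the tool frame, in mm); z points along the fingers, y is the line along which they close (so a half turn about z gives the same grasp; the last joint's range is limited). The gripper opens to 91 mm and grips with 3 to 60 N. Pads are 32 mm wide; open, the fingers measure 118 mm over their backs; the gripper's body (76 mm by 178 mm) begins 60 mm behind the grasp point.
Start: joints at [-78.037, 18.312, 89.639, -0, 72.044, -1.146], TCP at [130.417, -560.03, 227.976] pointing down, gripper open.
Joint ranges: [-177.97, 177.97], [-48.28, 115.42], [12.27, 149.76], [-77.06, 257.06], [2.81, 150.46], [-146.56, 146.56]. Speed limits (degrees/s): [147.25, 147.25, 180, 180, 180, 180].

## Interface

Orientations are given as [roll, pitch, yaw] about the fixed x, y, z axes, in that order (R = Rz(yaw) Ry(pitch) Rx(roll)).
In Python, from workcell import sensors, viewer, env gives the robot as it stands. The module is installed in compiled form; this text tells all that it offers.
- The arm moves only by the tool step_arm, never from a script. Its argument "plan" is one flat list of numbers, 6 for each row, row after row: the shift along the tool's x, y, z in cm, then the turn, a rotation vector about the tool's x, y, z in rad. In form: [x, y, z, wx, wy, wz, x, y, z, wx, wy, wz, ...]. A call has 1 to 5 rows; each row shifts and turns the commanded pose from where the row before left it, along the tool's axes as they then stand; what a row does not reach is not made up. A row lasts 1/12 s, in which the tool goes at most 41.7 mm and 7.16 degrees, less where a joint would pass 70% of its speed; a pose out of reach is approached as far as the arm can. A call is refused whole if a number of a shift passes 4.17 or a number of a turn 0.125, either way. A call with a gripper value outside its range is refused whole. "hand" is the finger opening in cm, from 0 to 9.12, set as the call begins (left out, the last holds). The fingers move at their own pace and stop on an object; "newtons" is the grip in N (left out, the last holds). Time passes only in rows, so rows that do not move let the fingers close. It gives the time, the measured TCP pose, the force, the opening and the grip force at its end, in the units of the state.
- sensors.state(): the state, without advancing time (a new reading comes with each control period).
- viewer.grab_frame(name): name is "side" or "top" or "wrist"; returns a dict with "img" (384x512x3 uint8, red, green, blue), "fx", "fy", "cx", "cy" (pixels), "position" and "attitude" of the camera in the world. Camera axes: x right, y down, z forward; pixel columns grow to the right and rows downward; lengths in mm; the calibration is good to about 2 mm. The wrist camera is an equidistant fisheye: a pixel r from the principal point sees the ray r / f radians off the axis. A picture is of the moment at which its call begins. There is no depth.
- env.job_done(): hands the job in; it is judged then, once.
Trained networks look in a picture, given as the dict that the camera call returned (one of the last four; its "shot" number tells which), for a name from the list of things; names that differ only in an ending like _2 or _b are one class to them, and where a whole thing is asked for, a point or a joint stands for the part that bears it (a point fixed in the world has none). Each returns a list of dicts, best first, with "score" (0 to 1); they miss things now and then, are a little off and sometimes report something else, mostly with a low value. They report only what shows in the picture. A call takes as long as a camera call.
- viewer.boxes_of(name, picture): "location" ([column, row] in pixels, amid what is visible of it).
- viewer.pinpoint(name, picture): "location" ([column, row] in pixels: a listed point, or the origin of a listed thing).
The state is a dict: "time_s": time; "qpos": joint angles; "qvel": joint speeds; "effort": joint torques, N m; "ee_pos": TCP position; "ee_rot": TCP orientation; "force": force on the tool from outside, world axes, zero at the start; "torque": the same for the moment, N m; "gripper_width": finger opening in mm; "gripper_force": force on a finger pad.
Only numpy, scipy, OpenCV 4.12 (cv2) and the standard library are available. Lean on these libraries where they do the work, as an engineer would, in place of code of your own. Each camera call takes 0.05 s, during which the arm holds its last target. There are 200 camera calls.

## Working session

There is one attempt and no reset: what is moved stays moved. The work goes in short steps, Python scripts to look and compute and a tool call to move; the robot and the scene stay as the last step left them, time stands still between calls to the robot, and variables do not carry over. Pictures are saved under pics/ and viewed, at most 10 in all, crops included, and the job is handed in when it is done.

Besides the shell and the picture viewer there is one more tool, called after ">>>" in YAML: its name, and indented under it one key for each argument. step_arm: Moves the arm, as the interface text tells. Its arguments: {"type":"object","properties":{"plan":{"type":"array","items":{"type":"number"}},"hand":{"type":"number"},"newtons":{"type":"number"}},"required":["plan"]}

```bash
mkdir -p pics
cat > h.py <<'E'
import numpy as np, cv2
from scipy.spatial.transform import Rotation as R
from workcell import sensors, viewer, env
def rot(a):
    a=np.array(a,float)
    return a if a.shape==(3,3) else R.from_euler('xyz',a,degrees=True).as_matrix()
def ray(f,p,fish=False):
    u=np.array([(p[0]-f['cx'])/f['fx'],(p[1]-f['cy'])/f['fy']])
    if fish:
        r=np.hypot(*u); d=np.array([*(u/max(r,1e-9)*np.sin(r)),np.cos(r)])
    else: d=np.array([*u,1.]); 
    d/=np.linalg.norm(d)
    return np.array(f['position'],float), rot(f['attitude'])@d
def atz(f,p,z,fish=False):
    o,d=ray(f,p,fish); return o+d*(z-o[2])/d[2]
def tri(rs):
    A=sum(np.eye(3)-np.outer(d,d) for o,d in rs); b=sum((np.eye(3)-np.outer(d,d))@o for o,d in rs)
    return np.linalg.solve(A,b)
E
python3 - <<'E'
from h import *
np.set_printoptions(precision=1,suppress=True)
s=sensors.state(); print(s['ee_pos'],s['ee_rot'],s['time_s'])
F={}
for n in ['side','top','wrist']:
    f=viewer.grab_frame(n);F[n]=f
    cv2.imwrite(f'pics/{n}0.png',f['img'][:,:,::-1])
    print(n,f['position'],f['attitude'],f['fx'],f['cx'],f['cy'])
    for t in ['gauge_grip','gauge_foot','needle_tip','mark_tip','crown_top','crown','drill','tumbler','power_strip','screwdriver','junction_box','joist_offcut']:
        print(t,[(np.round(r['location']),round(r['score'],2)) for r in viewer.pinpoint(t,f)[:2]])
im=np.hstack([cv2.resize(F[n]['img'],(400,300)) for n in ['side','top']])
im=np.vstack([im,np.hstack([cv2.resize(F['wrist']['img'],(400,300)),np.zeros((300,400,3),np.uint8)])])
cv2.imwrite('pics/all.png',im[:,:,::-1])
E
```

```text
[ 130.3 -559.5  227.1] [-179.9   -0.    13.1] 0.0
side [  464.3 -1267.8   898.8] [-122.2    0.6   -5.4] 421.2687297211966 255.65170199846833 192.727200021241
gauge_grip [(array([250., 159.]), 0.69)]
gauge_foot [(array([252., 188.]), 0.75)]
needle_tip []
mark_tip []
crown_top [(array([272., 227.]), 0.71)]
crown [(array([274., 245.]), 0.54), (array([298., 190.]), 0.53)]
drill [(array([248., 152.]), 0.76)]
tumbler [(array([201., 158.]), 0.77)]
power_strip [(array([295., 191.]), 0.93)]
screwdriver [(array([320., 236.]), 0.58), (array([216., 306.]), 0.49)]
junction_box [(array([214., 305.]), 0.55)]
joist_offcut [(array([279., 308.]), 0.8), (array([252., 159.]), 0.53)]
top [ 424.2   13.7 1317.2] [-173.6   -0.9  -91.2] 361.5684681143269 255.77310035137623 192.46127289355138
gauge_grip [(array([196., 187.]), 0.79)]
gauge_foot []
needle_tip []
mark_tip []
crown_top [(array([308., 175.]), 0.81)]
crown [(array([302., 182.]), 0.51)]
drill [(array([119., 191.]), 0.76)]
tumbler [(array([125., 252.]), 0.7)]
power_strip [(array([209., 145.]), 0.57)]
screwdriver [(array([296., 139.]), 0.68)]
junction_box [(array([373., 234.]), 0.59), (array([198., 188.]), 0.55)]
joist_offcut [(array([380., 181.]), 0.86), (array([126., 252.]), 0.27)]
wrist [ 201.  -544.9  385.4] [165.1  -0.  -76.9] 297.3186396354542 255.77954019075747 192.89781952903144
gauge_grip []
gauge_foot []
needle_tip []
mark_tip []
crown_top []
crown []
drill []
tumbler []
power_strip []
screwdriver []
junction_box []
joist_offcut []
```

View pics/all.png

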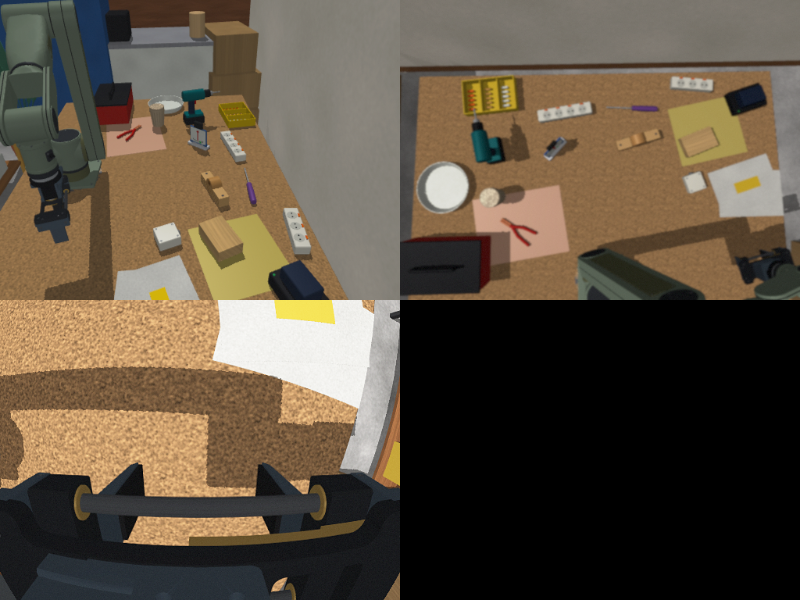

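The top view shows the gauge near (196,187) between the drill and the power strip, with the stud near (305,178). I'll compute positions and zoom in.

Run:
```python
from h import *
np.set_printoptions(precision=1,suppress=True)
S=viewer.grab_frame('side');T=viewer.grab_frame('top')
for n,z in [('gauge_grip',121),('crown_top',70),('drill',0),('tumbler',0),('power_strip',0),('screwdriver',0),('junction_box',0),('joist_offcut',0)]:
    a=viewer.pinpoint(n,S);b=viewer.pinpoint(n,T)
    if a and b:
        print(n,atz(S,a[0]['location'],z),atz(T,b[0]['location'],z),tri([ray(S,a[0]['location']),ray(T,b[0]['location'])]))
c=lambda f,x,y,w,h,W,H: cv2.resize(f['img'][y:y+h,x:x+w],(W,H),interpolation=cv2.INTER_CUBIC)
a=c(T,155,130,200,75,800,300)
b=c(S,215,130,100,75,400,300); d=c(S,230,200,100,75,400,300)
cv2.imwrite('pics/z.png',np.vstack([a,np.hstack([b,d])])[:,:,::-1])
```

```text
gauge_grip [578.1 196.4 121. ] [577.3 191.7 121. ] [577.4 191.3 123.7]
crown_top [ 617.4 -155.5   70. ] [ 624.8 -191.    70. ] [ 616.9 -186.9   94. ]
drill [593.5 484.5   0. ] [590.4 479.    0. ] [591.5 478.    3.2]
tumbler [367.  482.9   0. ] [363.1 467.5   0. ] [365.7 464.3   9.6]
power_strip [753.4 146.3   0. ] [ 412.  -442.5    0. ] [ 531.1 -352.4  323.8]
screwdriver [ 782.  -145.3    0. ] [ 777.6 -162.1    0. ] [ 776.  -160.7   12. ]
junction_box [ 414.5 -415.4    0. ] [ 415.9 -428.1    0. ] [ 415.5 -424.8    9.9]
joist_offcut [ 603.4 -449.1    0. ] [ 610.5 -480.3    0. ] [ 603.4 -470.9   24.4]
```

View pics/z.png

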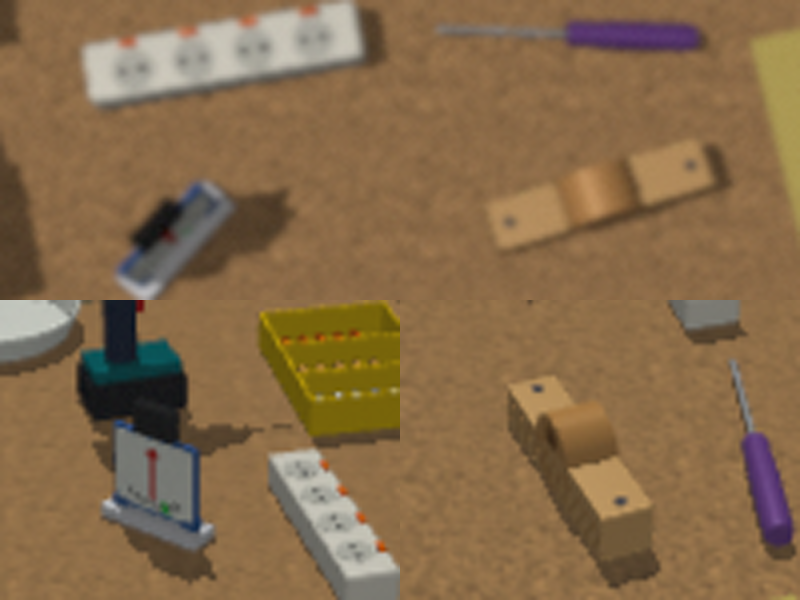

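```bash
cat >> h.py <<'E'
def plan(p1,e1,n,p0=None,e0=None):
    s=sensors.state()
    p=np.array(s['ee_pos'] if p0 is None else p0,float); M=rot(s['ee_rot'] if e0 is None else e0)
    P0=p.copy(); M0=M; dv=R.from_matrix(rot(e1)@M0.T).as_rotvec(); out=[]
    for k in range(1,n+1):
        tp=P0+(np.array(p1)-P0)*k/n; tm=R.from_rotvec(dv*k/n).as_matrix()@M0
        d=np.round(M.T@(tp-p)/10,2); w=np.round(R.from_matrix(M.T@tm).as_rotvec(),3)
        p=p+M@d*10; M=M@R.from_rotvec(w).as_matrix(); out.append([*d,*w])
    for i in range(0,n,5): print(','.join(f'{v:g}' for r in out[i:i+5] for v in r))
E
python3 - <<'E'
from h import *
T=viewer.grab_frame('top')
print(atz(T,(305,178),70))
for p in [(493,226),(713,162)]: print(atz(T,(155+p[0]/4,130+p[1]/4),42))
plan([590,180,300],[180,0,135],25)
E
```

```text
[ 610.85270193 -181.3743689    70.        ]
[586.3242034  -89.22659022  42.        ]
[ 640.24863595 -288.24553344   42.        ]
2.46,-2.47,-0.29,0,0,-0.085,2.66,-2.24,-0.29,0,0,-0.085,2.85,-2.02,-0.29,0,0,-0.085,3,-1.76,-0.28,0,0,-0.085,3.15,-1.51,-0.29,0,0,-0.085
3.25,-1.23,-0.29,0,0,-0.086,3.36,-0.94,-0.29,-0,0,-0.085,3.42,-0.66,-0.29,-0,0,-0.085,3.47,-0.37,-0.29,-0,0,-0.085,3.48,-0.07,-0.28,-0,0,-0.085
3.48,0.23,-0.29,-0,0,-0.085,3.44,0.52,-0.29,-0,0,-0.085,3.39,0.81,-0.29,-0,0,-0.085,3.31,1.09,-0.29,-0,0,-0.085,3.2,1.37,-0.29,-0,0,-0.085
3.08,1.64,-0.28,-0,0,-0.086,2.92,1.9,-0.29,-0,0,-0.085,2.75,2.14,-0.29,-0,0,-0.085,2.56,2.36,-0.29,-0,0,-0.085,2.35,2.58,-0.29,-0,0,-0.085
2.12,2.76,-0.29,-0,0,-0.085,1.88,2.93,-0.28,-0,0,-0.085,1.63,3.09,-0.29,-0,0,-0.085,1.35,3.2,-0.29,-0,0,-0.085,1.08,3.32,-0.29,-0,0,-0.085
```

>>> step_arm:
  plan: [2.5,-2.5,-0.3,0,0,-0.085,2.7,-2.2,-0.3,0,0,-0.085,2.9,-2,-0.3,0,0,-0.085,3,-1.8,-0.3,0,0,-0.085,3.1,-1.5,-0.3,0,0,-0.085]
  hand: 6
  newtons: 30

```text
time_s: 3.32
ee_pos: [223.7, -410.3, 243.1]
ee_rot: [180.0, -0.0, 37.7]
force: [0.5, 0.7, 0.1]
gripper_width: 61.5
gripper_force: 0.0
```

>>> step_arm:
  plan: [3.2,-1.2,-0.3,0,0,-0.085,3.4,-0.9,-0.3,0,0,-0.085,3.4,-0.7,-0.3,0,0,-0.085,3.5,-0.4,-0.3,0,0,-0.085,3.5,-0.1,-0.3,0,0,-0.085]

```text
time_s: 3.73
ee_pos: [315.4, -262.1, 258.3]
ee_rot: [180.0, 0.0, 62.0]
force: [1.1, 0.0, 0.0]
gripper_width: 59.4
gripper_force: 0.0
```

>>> step_arm:
  plan: [3.5,0.2,-0.3,0,0,-0.085,3.4,0.5,-0.3,0,0,-0.085,3.4,0.8,-0.3,0,0,-0.085,3.3,1.1,-0.3,0,0,-0.085,3.2,1.4,-0.3,0,0,-0.085]

```text
time_s: 4.15
ee_pos: [407.3, -114.1, 273.4]
ee_rot: [180.0, 0.0, 86.4]
force: [0.0, -1.1, 0.9]
gripper_width: 60.0
gripper_force: 0.0
```

>>> step_arm:
  plan: [3.1,1.6,-0.3,0,0,-0.085,2.9,1.9,-0.3,0,0,-0.085,2.7,2.1,-0.3,0,0,-0.085,2.6,2.4,-0.3,0,0,-0.085,2.3,2.6,-0.3,0,0,-0.085]

```text
time_s: 4.57
ee_pos: [499.5, 33.4, 288.3]
ee_rot: [180.0, 0.0, 110.8]
force: [-0.3, 0.2, 1.3]
gripper_width: 59.9
gripper_force: 0.0
```

>>> step_arm:
  plan: [2.1,2.8,-0.3,0,0,-0.085,1.9,2.9,-0.3,0,0,-0.085,1.6,3.1,-0.3,0,0,-0.085,1.4,3.2,-0.3,0,0,-0.085,1.1,3.3,-0.3,0,0,-0.085]

```text
time_s: 4.98
ee_pos: [591.5, 181.4, 303.1]
ee_rot: [180.0, 0.0, 135.1]
force: [0.5, 0.3, -0.2]
gripper_width: 60.3
gripper_force: 0.0
```

Run:
```python
from h import *
np.set_printoptions(precision=1,suppress=True)
s=sensors.state(); print(s['ee_pos'],s['ee_rot'],s['time_s'],s['force'])
W=viewer.grab_frame('wrist'); cv2.imwrite('pics/w1.png',W['img'][:,:,::-1]); print(W['position'],W['attitude'])
for n,z in [('gauge_grip',121),('gauge_foot',0),('mark_tip',0),('needle_tip',35)]:
    for r in viewer.pinpoint(n,W)[:2]: print(n,r['location'],r['score'],atz(W,r['location'],z,True))
```

```text
[591.5 181.4 303.1] [180.    0.  135.1] 4.9833 [ 0.5  0.3 -0.2]
[539.7 231.3 460.5] [165.   -0.   45.1]
gauge_foot [260.8, 151.9] 0.85 [586.2 196.3   0. ]
needle_tip [381.4, 36.4] 0.19 [581.3 456.8  35. ]
```

View pics/w1.png

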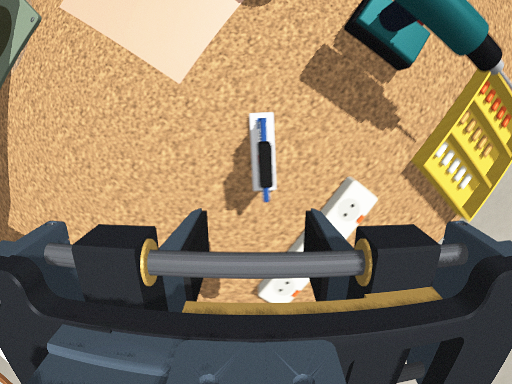

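Run:
```python
from h import *
np.set_printoptions(precision=1,suppress=True)
W=viewer.grab_frame('wrist');im=W['img']
d=(im.astype(int).max(2)<45).astype(np.uint8); d[:, :225]=0;d[:,300:]=0;d[205:]=0;d[:110]=0
n,l,st,c=cv2.connectedComponentsWithStats(d);k=1+np.argmax(st[1:,4]);print(st[k],c[k])
i=im.astype(int); w=((i.min(2)>150)&(i.max(2)-i.min(2)<40)).astype(np.uint8); w[:,:235]=0;w[:,290:]=0;w[205:]=0;w[:100]=0
ys,xs=np.nonzero(w)
for y in range(112,194,8):
    q=xs[ys==y]; g=np.nonzero(l[y]==k)[0]
    print(y,(q.min(),q.max()) if len(q) else 0,(g.min(),g.max()) if len(g) else 0)
cv2.imwrite('pics/w1z.png',cv2.resize(im[100:205,225:300,::-1],(430,600),interpolation=cv2.INTER_CUBIC))
for p,z in [((249,113),14),((273,113),14),((265,166),130),(c[k],130)]: print(p,atz(W,p,z,True))
```

```text
[259 141  15  47 595] [265.8 163.6]
112 (np.int64(258), np.int64(273)) 0
120 (np.int64(250), np.int64(273)) 0
128 (np.int64(251), np.int64(274)) 0
136 (np.int64(252), np.int64(274)) 0
144 (np.int64(252), np.int64(274)) (np.int64(259), np.int64(271))
152 (np.int64(252), np.int64(275)) (np.int64(259), np.int64(272))
160 (np.int64(253), np.int64(275)) (np.int64(259), np.int64(272))
168 (np.int64(253), np.int64(275)) (np.int64(260), np.int64(272))
176 (np.int64(253), np.int64(275)) (np.int64(260), np.int64(272))
184 (np.int64(254), np.int64(276)) (np.int64(261), np.int64(273))
192 0 0
(249, 113) [529.6 224.2  14. ]
(273, 113) [554.7 249.4  14. ]
(265, 166) [586.6 196.1 130. ]
[265.8 163.6] [585.2 198.7 130. ]
```

View pics/w1z.png

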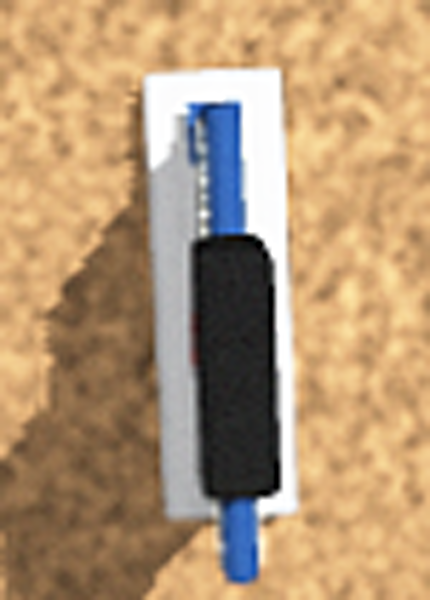

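Run:
```python
from h import *
np.set_printoptions(precision=1,suppress=True)
W=viewer.grab_frame('wrist')
f=lambda u,v,z: atz(W,(225+u*75/430,100+v*105/600),z,True)
a=f(212.5,72.5,14);b=f(231,516.5,14);print(a,b,(a+b)/2,np.linalg.norm(a-b),np.degrees(np.arctan2(*(a-b)[1::-1])))
a=f(228,237,138);b=f(241,497,138);print(a,b,(a+b)/2,np.linalg.norm(a-b),np.degrees(np.arctan2(*(a-b)[1::-1])))
```

```text
[543.  237.8  14. ] [630.8 157.2  14. ] [586.9 197.5  14. ] 119.26163953011924 137.4334634489342
[566.  215.4 138. ] [603.9 181.3 138. ] [584.9 198.3 138. ] 50.89924723028337 138.01747922550194
```

Run:
```python
from h import *
plan([586,198,121],[180,0,137.8],10)
```

```text
0.17,0.11,1.82,-0,0,-0.005,0.17,0.11,1.82,-0,0,-0.006,0.17,0.11,1.82,-0,0,-0.005,0.16,0.11,1.82,-0,0,-0.005,0.17,0.11,1.82,-0,0,-0.005
0.17,0.11,1.82,-0,0,-0.006,0.16,0.11,1.82,-0,0,-0.005,0.17,0.12,1.83,-0,0,-0.005,0.16,0.11,1.82,-0.001,0,-0.006,0.16,0.12,1.82,0,0,-0.005
```

>>> step_arm:
  plan: [0.33,0.22,1.8,0,0,-0.01,0.33,0.22,1.8,0,0,-0.01,0.33,0.22,1.8,0,0,-0.01,0.33,0.23,1.8,0,0,-0.01,0.33,0.23,1.8,0,0,-0.01]

```text
time_s: 5.75
ee_pos: [586.3, 197.9, 212.8]
ee_rot: [180.0, 0.0, 137.6]
force: [0.5, -0.5, 0.2]
gripper_width: 60.3
gripper_force: 0.0
```

>>> step_arm:
  plan: [0,0,2,0,0,0,0,0,2,0,0,0,0,0,2,0,0,0,0,0,2,0,0,0,0,0,1.2,0,0,0]

```text
time_s: 6.17
ee_pos: [585.4, 197.4, 119.4]
ee_rot: [-179.9, -0.1, 137.6]
force: [-0.6, -0.1, 0.5]
gripper_width: 60.0
gripper_force: 0.0
```

>>> step_arm:
  plan: [0,0,0,0,0,0,0,0,0,0,0,0,0,0,0,0,0,0,0,0,0,0,0,0,0,0,0,0,0,0]
  hand: 0.5
  newtons: 30

```text
time_s: 6.58
ee_pos: [587.4, 199.2, 122.3]
ee_rot: [179.9, 0.1, 137.7]
force: [-0.4, 0.4, -0.1]
gripper_width: 29.4
gripper_force: 0.0
```

>>> step_arm:
  plan: [0,0,0,0,0,0,0,0,0,0,0,0,0,0,0,0,0,0,0,0,0,0,0,0,0,0,0,0,0,0]

```text
time_s: 7.0
ee_pos: [586.9, 199.2, 121.4]
ee_rot: [180.0, 0.0, 137.7]
force: [-0.5, -0.6, 3.7]
gripper_width: 15.7
gripper_force: 30.0
```

>>> step_arm:
  plan: [0,0,-0.5,0,0,0,0,0,-1.5,0,0,0,0,0,-2.5,0,0,0,0,0,-2.5,0,0,0,0,0,-2,0,0,0]

```text
time_s: 7.42
ee_pos: [586.6, 199.2, 211.6]
ee_rot: [-180.0, -0.0, 137.7]
force: [0.0, -0.2, -4.5]
gripper_width: 15.9
gripper_force: 30.0
```

Run:
```python
from h import *
s=sensors.state();print(s['ee_pos'],s['force'],s['gripper_width'],s['gripper_force'])
plan([630,-260,290],[180,0,105],20)
```

```text
[586.58899216 199.1772443  211.62720291] [ 0.00484394 -0.21748571 -4.4600421 ] 15.871148561473404 29.990014135837555
-1.7,-1.55,-0.39,-0,-0,0.029,-1.75,-1.51,-0.39,-0,-0,0.028,-1.79,-1.45,-0.39,-0,-0,0.029,-1.84,-1.4,-0.4,-0,-0,0.028,-1.87,-1.35,-0.39,-0,-0,0.029
-1.9,-1.29,-0.39,-0,-0,0.028,-1.95,-1.25,-0.39,-0,-0,0.029,-1.98,-1.18,-0.39,-0,-0,0.029,-2.01,-1.12,-0.39,-0,-0,0.028,-2.04,-1.07,-0.4,-0,-0,0.029
-2.08,-1.01,-0.39,-0,-0,0.028,-2.1,-0.95,-0.39,-0.001,-0,0.029,-2.13,-0.89,-0.39,0,-0,0.028,-2.15,-0.83,-0.39,0,-0,0.029,-2.17,-0.77,-0.4,0,-0,0.028
-2.2,-0.7,-0.39,0,-0,0.029,-2.21,-0.64,-0.39,0,-0,0.029,-2.24,-0.58,-0.39,0,-0,0.028,-2.25,-0.52,-0.4,0,-0,0.029,-2.26,-0.44,-0.39,0,-0,0.028
```

>>> step_arm:
  plan: [-1.7,-1.55,-0.4,0,0,0.029,-1.75,-1.5,-0.4,0,0,0.028,-1.8,-1.45,-0.4,0,0,0.029,-1.84,-1.4,-0.4,0,0,0.028,-1.87,-1.35,-0.4,0,0,0.029]

```text
time_s: 7.83
ee_pos: [597.1, 83.3, 230.1]
ee_rot: [-179.9, -0.1, 129.5]
force: [0.1, 0.3, -3.8]
gripper_width: 15.5
gripper_force: 30.0
```

>>> step_arm:
  plan: [-1.9,-1.3,-0.4,0,0,0.028,-1.95,-1.25,-0.4,0,0,0.029,-2,-1.2,-0.4,0,0,0.029,-2,-1.1,-0.4,0,0,0.028,-2.05,-1.05,-0.4,0,0,0.029]

```text
time_s: 8.25
ee_pos: [608.2, -31.5, 250.1]
ee_rot: [-179.9, -0.1, 121.3]
force: [-0.6, 0.3, -3.7]
gripper_width: 15.4
gripper_force: 30.0
```

>>> step_arm:
  plan: [-2.1,-1,-0.4,0,0,0.028,-2.1,-0.95,-0.4,0,0,0.029,-2.15,-0.9,-0.4,0,0,0.028,-2.15,-0.85,-0.4,0,0,0.029,-2.2,-0.8,-0.4,0,0,0.028]

```text
time_s: 8.67
ee_pos: [619.0, -147.0, 270.0]
ee_rot: [-179.9, -0.1, 113.1]
force: [0.4, -0.5, -4.0]
gripper_width: 15.8
gripper_force: 30.0
```

>>> step_arm:
  plan: [-2.2,-0.7,-0.4,0,0,0.029,-2.2,-0.65,-0.4,0,0,0.029,-2.25,-0.6,-0.4,0,0,0.028,-2.25,-0.5,-0.4,0,0,0.029,-2.25,-0.45,-0.4,0,0,0.028]

```text
time_s: 9.08
ee_pos: [629.8, -261.8, 289.8]
ee_rot: [-179.9, -0.1, 104.9]
force: [-0.1, 0.5, -3.1]
gripper_width: 15.9
gripper_force: 30.0
```

Run:
```python
from h import *
np.set_printoptions(precision=1,suppress=True)
s=sensors.state(); print(s['ee_pos'],s['ee_rot'],s['force'])
W=viewer.grab_frame('wrist');S=viewer.grab_frame('side');T=viewer.grab_frame('top')
for n,F in [('wrist',W),('side',S),('top',T)]:
  for t,z in [('crown_top',70),('crown',0)]:
    for r in viewer.pinpoint(t,F)[:1]: print(n,t,r['location'],r['score'],atz(F,r['location'],z,n=='wrist'))
  for t in ['needle_tip','mark_tip','gauge_foot','gauge_grip']:
    for r in viewer.pinpoint(t,F)[:1]: print(n,t,r['location'],r['score'])
cv2.imwrite('pics/w2.png',W['img'][:,:,::-1])
```

```text
[ 629.8 -261.8  289.8] [-179.9   -0.1  104.9] [-0.1  0.5 -3.1]
wrist crown_top [261.0, 111.4] 0.64 [ 615.7 -186.4   70. ]
wrist crown [261.7, 113.9] 0.61 [ 618.5 -188.6    0. ]
wrist needle_tip [261.2, 109.9] 0.51
wrist gauge_foot [256.6, 191.3] 0.75
wrist gauge_grip [252.5, 238.6] 0.85
side crown_top [270.8, 225.1] 0.83 [ 609.3 -161.3   70. ]
side crown [274.9, 244.1] 0.78 [ 622.1 -175.    -0. ]
side gauge_foot [279.2, 218.3] 0.69
side gauge_grip [279.2, 186.0] 0.63
top crown_top [308.8, 173.6] 0.83 [ 626.2 -195.3   70. ]
top crown [302.4, 182.4] 0.63 [ 605.1 -182.1    0. ]
top gauge_foot [332.4, 166.3] 0.76
top gauge_grip [346.9, 160.1] 0.64
```

View pics/w2.png

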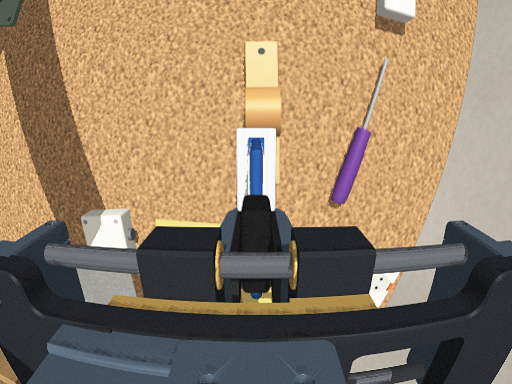

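Run:
```python
from h import *
np.set_printoptions(precision=1,suppress=True)
W=viewer.grab_frame('wrist')
cv2.imwrite('pics/w2z.png',cv2.resize(W['img'][30:180,205:315,::-1],(440,600),interpolation=cv2.INTER_CUBIC))
for p,z in [((261.5,42),42),((245,42),42),((278,42),42),((262.5,87),42),((245,106),68),((281,106),68),((263,127),40),((263,106),70)]: print(p,atz(W,p,z,True))
```

```text
(261.5, 42) [592.5 -91.6  42. ]
(245, 42) [570.9 -97.3  42. ]
(278, 42) [613.9 -85.5  42. ]
(262.5, 87) [ 610.2 -152.6   42. ]
(245, 106) [ 595.3 -184.4   68. ]
(281, 106) [ 639.2 -172.3   68. ]
(263, 127) [ 625.2 -205.4   40. ]
(263, 106) [ 617.2 -178.6   70. ]
```

View pics/w2z.png

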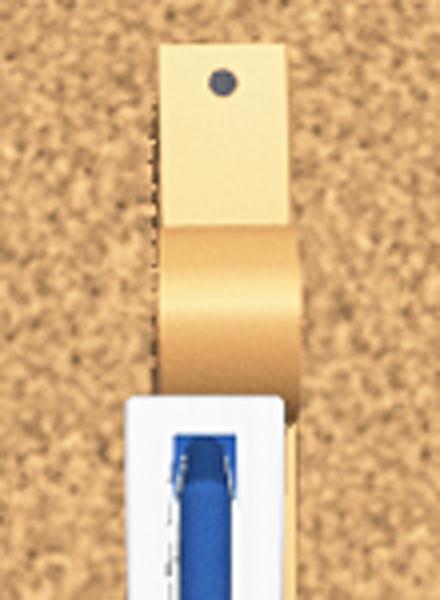

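Run:
```python
from h import *
plan([430,-560,420],[180,0,3],15)
```

```text
-1.58,-1.81,-0.86,0,0,0.119,-1.78,-1.6,-0.86,0,0,0.118,-1.96,-1.38,-0.86,0,0,0.119,-2.11,-1.14,-0.86,0,0,0.119,-2.23,-0.89,-0.86,0,0,0.118
-2.32,-0.61,-0.86,0,0,0.119,-2.38,-0.34,-0.86,0,0,0.119,-2.4,-0.05,-0.86,0,0,0.119,-2.38,0.24,-0.86,0,0,0.118,-2.35,0.51,-0.86,0,0,0.119
-2.26,0.79,-0.86,0,0,0.119,-2.16,1.05,-0.86,0,0,0.118,-2.01,1.3,-0.86,0,0,0.119,-1.85,1.53,-0.86,0,0,0.119,-1.65,1.74,-0.86,0,0,0.118
```

>>> step_arm:
  plan: [-1.6,-1.8,-0.9,0,0,0.119,-1.8,-1.6,-0.9,0,0,0.118,-2,-1.4,-0.9,0,0,0.119,-2.1,-1.1,-0.9,0,0,0.119,-2.2,-0.9,-0.9,0,0,0.118]

```text
time_s: 10.6
ee_pos: [563.2, -361.9, 336.4]
ee_rot: [180.0, 0.0, 70.7]
force: [-0.6, 0.6, -3.9]
gripper_width: 15.8
gripper_force: 30.0
```

>>> step_arm:
  plan: [-2.3,-0.6,-0.9,0,0,0.119,-2.4,-0.3,-0.9,0,0,0.119,-2.4,0,-0.9,0,0,0.119,-2.4,0.2,-0.9,0,0,0.118,-2.4,0.5,-0.9,0,0,0.119]

```text
time_s: 11.02
ee_pos: [496.3, -462.2, 381.5]
ee_rot: [180.0, -0.0, 36.7]
force: [0.5, -0.5, -4.8]
gripper_width: 15.8
gripper_force: 30.0
```

>>> step_arm:
  plan: [-2.3,0.8,-0.9,0,0,0.119,-2.1,1.1,-0.9,0,0,0.118,-2,1.3,-0.9,0,0,0.119,-1.9,1.5,-0.9,0,0,0.119,-1.6,1.7,-0.9,0,0,0.118]

```text
time_s: 11.43
ee_pos: [429.9, -561.7, 426.5]
ee_rot: [180.0, 0.0, 2.7]
force: [0.4, -0.8, -3.7]
gripper_width: 15.9
gripper_force: 30.0
```

```bash
cat >> h.py <<'E'
def proj(f,X):
    c=rot(f['attitude']).T@(np.array(X,float)-np.array(f['position'])); return np.array([f['cx']+f['fx']*c[0]/c[2],f['cy']+f['fy']*c[1]/c[2]])
def gframe():
    s=sensors.state(); M=rot(s['ee_rot']); G=np.c_[M[:,0],-M[:,1],-M[:,2]]
    return np.array(s['ee_pos'])-121*G[:,2],G
def dial(f,fix=None,side=1):
    o,G=gframe(); im=f['img'].astype(int); piv=o+G[:,2]*87
    q=proj(f,o+G[:,2]*60); x,y=q.astype(int); sl=np.s_[y-30:y+31,x-30:x+31]
    c=im[sl]; r,g,b=c[...,0],c[...,1],c[...,2]; res=[]
    ys,xs=np.mgrid[y-30:y+31,x-30:x+31]
    for w in (np.clip(r-np.maximum(g,b)-35,0,None),np.clip(g-np.maximum(r,b)-25,0,None)):
        pts=[]
        for u,v,k in zip(xs[w>0],ys[w>0],w[w>0]):
            a,d=ray(f,(u,v)); n=G[:,1]; P=a+d*((piv+n*side*7-a)@n)/(d@n); l=G.T@(P-o); pts.append([l[0],l[2],k])
        res.append(np.array(pts))
    return q,res
E
python3 - <<'E'
from h import *
np.set_printoptions(precision=1,suppress=True)
s=sensors.state(); print(s['ee_pos'],s['ee_rot'],s['time_s'])
S=viewer.grab_frame('side')
x,y=proj(S,np.array(s['ee_pos'])-[0,0,60]).astype(int);print(x,y)
for t in ['needle_tip','mark_tip','gauge_grip','gauge_foot']: print(t,[(r['location'],r['score']) for r in viewer.pinpoint(t,S)[:1]])
o,G=gframe();print(o,G[:,1])
for z in (0,87,121): print(z,proj(S,o+G[:,2]*z))
cv2.imwrite('pics/s2.png',cv2.resize(S['img'][y-45:y+45,x-50:x+50,::-1],(660,594),interpolation=cv2.INTER_CUBIC))
for sd in (1,-1):
  if G[:,1]@(S['position']-o)*sd>0:
    q,(rd,gr)=dial(S,side=sd)
    for n,p in (('red',rd),('green',gr)): print(n,len(p),np.average(p[:,:2],axis=0,weights=p[:,2]) if len(p) else 0, p[np.argsort(-p[:,2])][:12].round(0).tolist() if len(p) else 0)
E
```

```text
[ 429.9 -561.7  426.5] [180.    0.    2.7] 11.4333
210 230
needle_tip [([212.4, 236.9], 0.55)]
mark_tip []
gauge_grip [([204.8, 206.7], 0.61)]
gauge_foot [([211.5, 253.5], 0.84)]
[ 431.  -560.4  304.6] [-0.1  1.   0. ]
0 [212.7 252.8]
87 [209.9 220.2]
121 [208.8 206.5]
red 456 [-3.9 76.5] [[-0.0, 85.0, 57.0], [4.0, 90.0, 57.0], [-0.0, 87.0, 57.0], [2.0, 85.0, 56.0], [-2.0, 90.0, 56.0], [2.0, 90.0, 56.0], [4.0, 87.0, 55.0], [-2.0, 88.0, 55.0], [-0.0, 90.0, 54.0], [2.0, 87.0, 54.0], [0.0, 92.0, 53.0], [2.0, 92.0, 52.0]]
green 18 [-14.2  32.2] [[-12.0, 34.0, 64.0], [-14.0, 32.0, 62.0], [-15.0, 29.0, 61.0], [-14.0, 35.0, 59.0], [-12.0, 32.0, 59.0], [-13.0, 29.0, 51.0], [-17.0, 30.0, 45.0], [-17.0, 32.0, 38.0], [-16.0, 35.0, 31.0], [-14.0, 37.0, 30.0], [-12.0, 37.0, 28.0], [-15.0, 27.0, 19.0]]
```

View pics/s2.png

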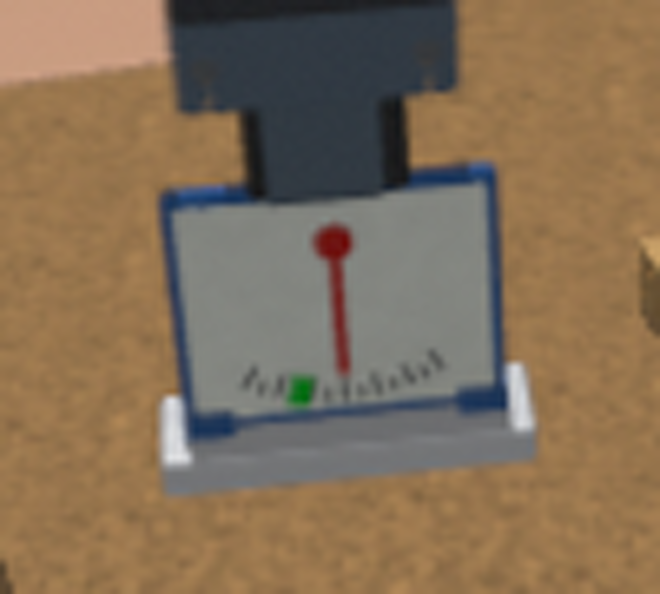

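The picture shows the dial face clearly: hub (333,243), vertical needle tip (343,372), green mark (301,390), about 0.26 rad toward gauge −x. I'll tilt here and check the two line up.

>>> step_arm:
  plan: [0,0,0,0,0.05,0,0,0,0,0,0.05,0,0,0,0,0,0.05,0,0,0,0,0,0.05,0,0,0,0,0,0.05,0]

```text
time_s: 12.1
ee_pos: [431.5, -559.3, 425.8]
ee_rot: [-180.0, -14.4, 3.2]
force: [-0.2, -0.1, -3.8]
gripper_width: 16.0
gripper_force: 30.0
```

>>> step_arm:
  plan: [0,0,0,0,0,0,0,0,0,0,0,0,0,0,0,0,0,0,0,0,0,0,0,0,0,0,0,0,0,0]

```text
time_s: 12.52
ee_pos: [431.7, -560.5, 425.7]
ee_rot: [-180.0, -14.3, 3.1]
force: [0.6, 0.8, -3.3]
gripper_width: 15.7
gripper_force: 30.0
```

>>> step_arm:
  plan: [0,0,0,0,0,0,0,0,0,0,0,0,0,0,0,0,0,0,0,0,0,0,0,0,0,0,0,0,0,0]

```text
time_s: 12.93
ee_pos: [430.9, -560.8, 426.0]
ee_rot: [180.0, -14.3, 3.0]
force: [-0.9, -0.0, -3.1]
gripper_width: 16.1
gripper_force: 30.0
```

>>> step_arm:
  plan: [0,0,0,0,0,0,0,0,0,0,0,0,0,0,0,0,0,0,0,0,0,0,0,0,0,0,0,0,0,0]

```text
time_s: 13.35
ee_pos: [430.9, -560.8, 426.0]
ee_rot: [180.0, -14.3, 3.0]
force: [-0.4, 0.5, -4.8]
gripper_width: 15.7
gripper_force: 30.0
```

Run:
```python
from h import *
np.set_printoptions(precision=3,suppress=True)
s=sensors.state(); print(s['ee_pos'],s['ee_rot'],s['time_s'],np.arcsin(gframe()[1][2,0]))
for k in range(2):
    S=viewer.grab_frame('side'); q,(rd,gr)=dial(S,side=-1)
    rd=rd[(rd[:,2]>10)&(abs(rd[:,0])<35)&(rd[:,1]>30)&(rd[:,1]<97)]
    hub=np.average(rd[(rd[:,1]>81)][:,:2],axis=0,weights=rd[rd[:,1]>81][:,2])
    nd=rd[rd[:,1]<76]; p=np.polyfit(nd[:,1],nd[:,0],1,w=np.sqrt(nd[:,2]))
    g=np.average(gr[:,:2],axis=0,weights=gr[:,2])
    print(len(rd),hub,g,'needle',np.arctan(p[0]),'at 87:',np.polyval(p,87),'at g row',np.polyval(p,g[1]),'mark',np.arctan2(hub[0]-g[0],hub[1]-g[1]))
o,G=gframe();x,y=proj(S,o+60*G[:,2]).astype(int)
cv2.imwrite('pics/s3.png',cv2.resize(S['img'][y-35:y+35,x-40:x+40,::-1],(640,560),interpolation=cv2.INTER_CUBIC))
```

```text
[ 430.878 -560.812  426.   ] [179.992 -14.327   3.026] 13.35 0.25004550994353275
53 [ 0.781 88.197] [-13.3    31.909] needle 0.2402229760933289 at 87: 0.31118919203213835 at g row -13.183463528012757 mark 0.2451421626685512
52 [ 0.81  88.164] [-13.251  31.868] needle 0.23887681468378708 at 87: 0.2740040532998371 at g row -13.152023653776322 mark 0.24477167310592807
```

View pics/s3.png

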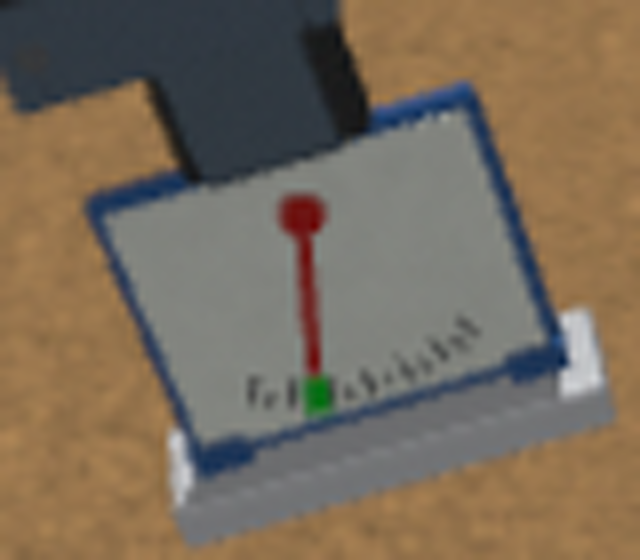

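Needle sits on the mark at 0.25 rad tilt. Next, carry it over the hump with this tilt kept.

```bash
cat >> h.py <<'E'
CR=np.array([618,-186,70.]);E1=[180,-14.33,105.2]
M=rot(E1);NZ=-M[:,2];TG=CR-[0,0,35]+156*NZ+3*M[:,0]
E
python3 - <<'E'
from h import *
print(NZ,M[:,0],TG,TG-121*NZ)
plan(TG+30*NZ+[0,0,15],E1,20)
E
```

```text
[ 0.06489349 -0.23884771  0.96888627] [-0.2540315   0.93499123  0.24750635] [ 627.3612896  -220.45526975  186.88877721] [ 619.50917758 -191.55469631   69.65353852]
0.8,-1.61,1.21,0.022,0,-0.086,0.94,-1.51,1.25,0.022,0,-0.087,1.07,-1.39,1.28,0.022,0,-0.086,1.18,-1.27,1.3,0.022,0,-0.087,1.28,-1.14,1.34,0.022,0,-0.086
1.38,-0.99,1.35,0.022,0,-0.086,1.45,-0.83,1.38,0.022,0,-0.087,1.52,-0.68,1.39,0.023,0,-0.086,1.57,-0.51,1.41,0.022,0,-0.087,1.61,-0.35,1.42,0.022,0,-0.086
1.63,-0.17,1.42,0.022,0,-0.086,1.64,0,1.43,0.022,0,-0.087,1.63,0.17,1.42,0.022,0,-0.086,1.61,0.35,1.41,0.022,0,-0.087,1.57,0.51,1.41,0.022,0,-0.086
1.52,0.68,1.4,0.022,0,-0.086,1.45,0.83,1.37,0.022,0,-0.087,1.37,0.99,1.36,0.022,0,-0.086,1.29,1.14,1.34,0.022,0,-0.086,1.18,1.26,1.3,0.022,0,-0.087
```

>>> step_arm:
  plan: [0.8,-1.6,1.2,0.022,0,-0.086,0.95,-1.5,1.25,0.022,0,-0.087,1.05,-1.4,1.3,0.022,0,-0.086,1.2,-1.25,1.3,0.022,0,-0.087,1.3,-1.15,1.35,0.022,0,-0.086]

```text
time_s: 13.87
ee_pos: [481.1, -477.0, 376.8]
ee_rot: [179.9, -14.3, 28.8]
force: [-0.4, -0.4, -3.5]
gripper_width: 15.9
gripper_force: 30.0
```

>>> step_arm:
  plan: [1.4,-1,1.35,0.022,0,-0.086,1.45,-0.85,1.4,0.022,0,-0.087,1.5,-0.7,1.4,0.022,0,-0.086,1.55,-0.5,1.4,0.022,0,-0.087,1.6,-0.35,1.4,0.022,0,-0.086]

```text
time_s: 14.28
ee_pos: [530.6, -393.6, 328.0]
ee_rot: [179.9, -14.3, 54.4]
force: [0.2, 0.1, -3.9]
gripper_width: 15.7
gripper_force: 30.0
```

>>> step_arm:
  plan: [1.65,-0.15,1.4,0.022,0,-0.086,1.65,0,1.4,0.022,0,-0.087,1.65,0.15,1.4,0.022,0,-0.086,1.6,0.35,1.4,0.022,0,-0.087,1.55,0.5,1.4,0.022,0,-0.086]

```text
time_s: 14.7
ee_pos: [580.5, -310.5, 280.2]
ee_rot: [179.9, -14.2, 79.9]
force: [-0.2, 0.3, -3.5]
gripper_width: 15.9
gripper_force: 30.0
```

>>> step_arm:
  plan: [1.5,0.7,1.4,0.022,0,-0.086,1.45,0.85,1.4,0.022,0,-0.087,1.4,1,1.35,0.022,0,-0.086,1.3,1.15,1.35,0.022,0,-0.086,1.2,1.25,1.3,0.022,0,-0.087]

```text
time_s: 15.12
ee_pos: [630.8, -226.8, 231.1]
ee_rot: [179.9, -14.2, 105.5]
force: [-0.2, 0.3, -4.0]
gripper_width: 15.8
gripper_force: 30.0
```

>>> step_arm:
  plan: [0,0,0,0,0,0,0,0,0,0,0,0]

```text
time_s: 15.28
ee_pos: [630.5, -226.4, 230.6]
ee_rot: [180.0, -14.3, 105.3]
force: [-0.6, -1.7, -4.3]
gripper_width: 15.4
gripper_force: 30.0
```

Run:
```python
from h import *
np.set_printoptions(precision=2,suppress=True)
s=sensors.state(); p=np.array(s['ee_pos']);Mc=rot(s['ee_rot']);print(p,s['ee_rot'],s['force'],'to TG in tool cm',Mc.T@(TG-p)/10, R.from_matrix(Mc.T@M).as_rotvec())
W=viewer.grab_frame('wrist');T=viewer.grab_frame('top');S=viewer.grab_frame('side')
o,G=gframe();print('foot',o)
for n,f in (('wrist',W),('top',T),('side',S)):
  for t in ('crown_top','gauge_foot','gauge_grip'):
    for r in viewer.pinpoint(t,f)[:1]: print(n,t,r['location'],round(r['score'],2),'' if t!='crown_top' else atz(f,r['location'],70,n=='wrist'))
  if n!='wrist': print('proj foot',proj(f,o),'grip',proj(f,o+121*G[:,2]),'crown',proj(f,CR))
a=cv2.resize(W['img'][30:180,180:330],(450,450),interpolation=cv2.INTER_CUBIC)
x,y=proj(S,CR).astype(int);b=cv2.resize(S['img'][y-70:y+30,x-38:x+38],(342,450),interpolation=cv2.INTER_CUBIC)
cv2.imwrite('pics/p.png',np.hstack([a,b])[:,:,::-1])
```

```text
[ 630.5  -226.35  230.58] [179.99 -14.28 105.27] [-0.55 -1.69 -4.34] to TG in tool cm [-0.45 -0.15  4.4 ] [-0.  0.  0.]
foot [ 622.22 -199.65  114.87]
wrist gauge_foot [253.9, 191.2] 0.87 
wrist gauge_grip [257.1, 193.8] 0.66 
top crown_top [306.9, 174.1] 0.68 [ 624.51 -188.54   70.  ]
top gauge_foot [310.8, 170.7] 0.92 
top gauge_grip [328.3, 163.4] 0.7 
proj foot [312.27 172.56] grip [328.07 163.58] crown [306.24 175.95]
side crown_top [274.1, 227.5] 0.63 [ 618.4  -175.44   70.  ]
side gauge_foot [271.8, 218.5] 0.92 
side gauge_grip [278.8, 193.9] 0.85 
proj foot [276.48 220.62] grip [280.96 193.93] crown [274.4  229.46]
```

View pics/p.png

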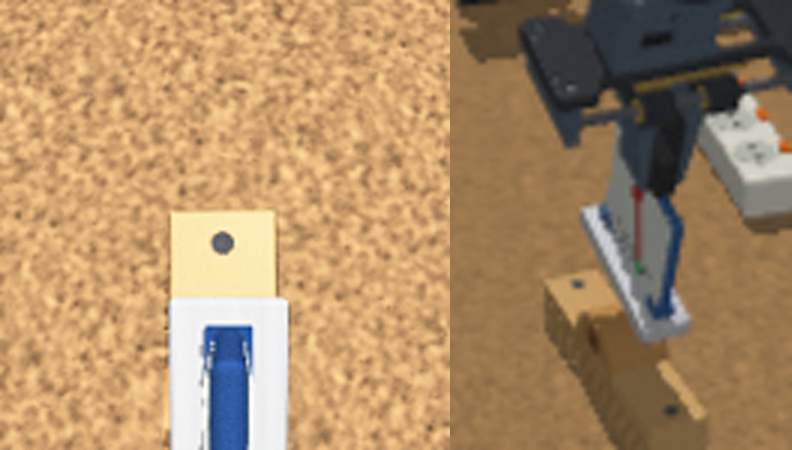

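The base hangs over the hump and lies along the stud (wrist crop columns 170–288, stud 170–273), a little to one side, which the correction covers. Going down.

>>> step_arm:
  plan: [-0.15,-0.05,1.2,0,0,0,-0.15,-0.05,1.2,0,0,0,-0.15,-0.05,1,0,0,0,0,0,0.3,0,0,0,0,0,0.1,0,0,0]

```text
time_s: 16.3
ee_pos: [626.6, -222.6, 192.6]
ee_rot: [-180.0, -14.4, 105.2]
force: [-0.6, -0.5, -4.6]
gripper_width: 16.1
gripper_force: 30.0
```

>>> step_arm:
  plan: [0,0,0,0,0,0,0,0,0.1,0,0,0,0,0,0,0,0,0]

```text
time_s: 16.55
ee_pos: [627.3, -222.8, 193.2]
ee_rot: [179.9, -14.2, 105.2]
force: [-0.4, -1.0, -3.9]
gripper_width: 15.8
gripper_force: 30.0
```

>>> step_arm:
  plan: [0,0,0.1,0,0,0,0,0,0,0,0,0]

```text
time_s: 16.72
ee_pos: [626.9, -222.5, 191.8]
ee_rot: [179.9, -14.3, 105.2]
force: [-0.6, 0.4, -3.8]
gripper_width: 15.8
gripper_force: 30.0
```

>>> step_arm:
  plan: [0,0,0.1,0,0,0,0,0,0,0,0,0]

```text
time_s: 16.88
ee_pos: [626.8, -222.1, 190.6]
ee_rot: [180.0, -14.3, 105.2]
force: [-0.7, 0.8, -3.4]
gripper_width: 15.9
gripper_force: 30.0
```

>>> step_arm:
  plan: [0,0,0.1,0,0,0,0,0,0.1,0,0,0,0,0,0,0,0,0]

```text
time_s: 17.13
ee_pos: [626.6, -221.6, 188.4]
ee_rot: [180.0, -14.3, 105.2]
force: [-1.5, -0.9, -4.5]
gripper_width: 15.7
gripper_force: 30.0
```

>>> step_arm:
  plan: [0,0,0.1,0,0,0,0,0,0,0,0,0]

```text
time_s: 17.3
ee_pos: [626.5, -221.4, 187.5]
ee_rot: [180.0, -14.3, 105.2]
force: [0.1, -0.3, -4.4]
gripper_width: 15.4
gripper_force: 30.0
```

>>> step_arm:
  plan: [0,0,0.05,0,0,0,0,0,0,0,0,0]

```text
time_s: 17.47
ee_pos: [626.6, -221.3, 187.2]
ee_rot: [180.0, -14.3, 105.2]
force: [-1.4, -1.5, -3.5]
gripper_width: 15.7
gripper_force: 30.0
```

>>> step_arm:
  plan: [0,0,0.05,0,0,0,0,0,0,0,0,0]

```text
time_s: 17.63
ee_pos: [626.5, -221.2, 186.7]
ee_rot: [180.0, -14.3, 105.2]
force: [-0.7, -1.1, -3.6]
gripper_width: 15.9
gripper_force: 30.0
```

>>> step_arm:
  plan: [0,0,0.05,0,0,0,0,0,0,0,0,0]

```text
time_s: 17.8
ee_pos: [626.6, -221.2, 186.5]
ee_rot: [179.9, -14.3, 105.2]
force: [-0.4, -1.0, -1.9]
gripper_width: 15.8
gripper_force: 30.0
```

>>> step_arm:
  plan: [0,0,0.05,0,0,0,0,0,0,0,0,0]

```text
time_s: 17.97
ee_pos: [626.5, -221.1, 186.5]
ee_rot: [179.9, -14.2, 105.2]
force: [-0.8, -1.6, 0.6]
gripper_width: 15.6
gripper_force: 30.0
```

>>> step_arm:
  plan: [0,0,0.05,0,0,0,0,0,0,0,0,0]

```text
time_s: 18.13
ee_pos: [626.6, -221.1, 186.5]
ee_rot: [179.9, -14.2, 105.2]
force: [-1.6, -1.3, 5.5]
gripper_width: 16.2
gripper_force: 30.0
```

Contact made at about 9 N. Letting the needle settle, then checking.

>>> step_arm:
  plan: [0,0,0,0,0,0,0,0,0,0,0,0,0,0,0,0,0,0,0,0,0,0,0,0,0,0,0,0,0,0]

```text
time_s: 18.55
ee_pos: [626.6, -221.1, 186.5]
ee_rot: [179.9, -14.2, 105.2]
force: [-0.9, -1.1, 5.9]
gripper_width: 16.1
gripper_force: 30.0
```

>>> step_arm:
  plan: [0,0,0,0,0,0,0,0,0,0,0,0,0,0,0,0,0,0,0,0,0,0,0,0,0,0,0,0,0,0]

```text
time_s: 18.97
ee_pos: [626.6, -221.1, 186.4]
ee_rot: [179.9, -14.2, 105.2]
force: [-1.6, -2.0, 6.0]
gripper_width: 15.9
gripper_force: 30.0
```

>>> step_arm:
  plan: [0,0,0,0,0,0,0,0,0,0,0,0,0,0,0,0,0,0,0,0,0,0,0,0,0,0,0,0,0,0]

```text
time_s: 19.38
ee_pos: [626.6, -221.1, 186.4]
ee_rot: [179.9, -14.2, 105.2]
force: [-1.1, -1.6, 5.1]
gripper_width: 15.8
gripper_force: 30.0
```

Run:
```python
from h import *
np.set_printoptions(precision=2,suppress=True)
o,G=gframe();d=o-CR;a=M[:,0]*[1,1,0];a/=np.linalg.norm(a);print('foot',o,'along',d@a,'across',d@np.cross([0,0,1],a),'tilt',np.arcsin(G[2,0]),sensors.state()['force'])
W=viewer.grab_frame('wrist');T=viewer.grab_frame('top');S=viewer.grab_frame('side')
for n,f in (('wrist',W),('top',T),('side',S)):
  for t in ('crown_top','gauge_foot','needle_tip','mark_tip'):
    for r in viewer.pinpoint(t,f)[:1]: print(n,t,r['location'],round(r['score'],2))
  if n!='wrist': print('proj foot',proj(f,o),'crown',proj(f,CR))
x,y=proj(S,CR).astype(int);b=cv2.resize(S['img'][y-60:y+30,x-45:x+45],(590,590),interpolation=cv2.INTER_CUBIC)
cv2.imwrite('pics/f.png',b[:,:,::-1])
```

```text
foot [ 618.97 -192.37   69.14] along -6.400611817311284 across 0.729701994515064 tilt 0.2481956019171569 [-1.05 -1.57  5.14]
wrist crown_top [257.5, 192.4] 0.4
wrist gauge_foot [256.7, 190.7] 0.97
wrist needle_tip [376.8, 198.7] 0.51
top crown_top [308.2, 173.7] 0.89
top gauge_foot [307.2, 175.3] 0.86
top mark_tip [305.4, 179.0] 0.41
proj foot [308.01 175.68] crown [306.24 175.95]
side gauge_foot [272.9, 233.3] 0.82
proj foot [274.96 230.84] crown [274.4  229.46]
```

View pics/f.png

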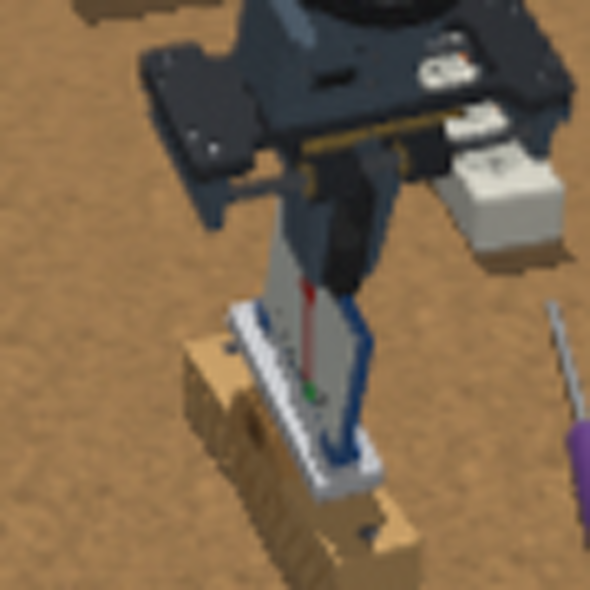

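The base rests tilted on the hump along the stud, and the needle (308,290→385) points at the green mark (310,392). Handing in.

```bash
python3 -c "
from workcell import env
print(env.job_done())"
```

```text
the job is handed in; nothing more can be done
None
```

The job is handed in. The gauge is held on the hump with about 9 N, its foot centre roughly 6 mm along the stud from the hump top and 1 mm across, with the needle still and on the green mark. The hand-in returned no verdict.

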